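# Load a hard drive into the drive dock by feel

## Robot

A 6-joint arm with a two-finger parallel gripper is mounted at the origin on the work surface. World frame = base frame: x ahead of the robot, y to its left, z up, the work surface at z = 0. Lengths are in mm, angles in rad, forces in N, time in s.
With the tool pointing down it reaches from about 425 to 950 mm from the base axis. Payload 14.7 kg.
Tool frame: the origin (TCP) lies on the front face of the gripper's body, between the roots of the fingers; the fingertips stand 73 mm ahead of it and the grasp point (between the pads) lies 54 mm ahead of it (tip_extent is the distance from the TCP to the fingertips, in mm); z points along the fingers, y is the direction in which the jaws open and shut (so a half turn about z gives the same grasp; the last joint's range is limited). The gripper opens to 85 mm and grips with 20 to 120 N. Pads are 22 mm wide; open, the fingers measure 114 mm over their backs; the gripper's body (76 mm by 85 mm) begins 54 mm behind the grasp point. The pads swing forward as they close: fully open they stand 13 mm farther back than shut.
Start: joints at [-1.312, 0.48, 1.596, -0, 1.065, -0.047], TCP at [195.703, -619.833, 303.897] pointing down, gripper open.
Joint ranges: [-2.75, 2.75], [-0.82, 2.05], [0.23, 2.67], [-1.56, 4.7], [0.09, 2.69], [-2.92, 2.92]. Speed limits (rad/s): [1.89, 1.89, 2.39, 3.01, 3.01, 3.01].

## Interface

Orientations are given as a unit quaternion [x, y, z, w].
In Python, from bench import observe, grab_frame, close_job, tip_extent gives the robot as it stands.
- The arm moves only by the shell command python3 -m jog 'ROWS' [FORCE]. ROWS is JSON, a list of rows, each a list of 3 entries, a list of its own where there are three numbers: the shift along the world's x, y, z in cm, then the turn, a rotation vector about the world's x, y, z in degrees, then the closure, from 0 (fully open) to 1 (shut). A call has 1 to 10 rows; each row is the pose to reach, as a shift and turn from the pose commanded when the call began; what a row does not reach only later rows make up. A row lasts 1/8 s, in which the tool goes at most 62.5 mm and 10.7 degrees, less where a joint would pass 70% of its speed; a pose out of reach is approached as far as the arm can. A call with a gripper value outside its range is refused whole. The fingers move at their own pace and stop on an object; FORCE is the grip in N (left out, the last holds). Time passes only in rows, so rows that repeat a pose let the fingers close. It gives the time, the measured TCP pose, the force and the opening at its end, in the units of the state.
- observe(): the state, without advancing time (a new reading comes with each control period).
- grab_frame(name): name is "scene" or "top"; returns a dict with "pixels" (384x512x3 uint8, blue, green, red), "intrinsics" (3x3 intrinsics, pixels), "T" (4x4, takes a point from camera to world coordinates). Camera axes: x right, y down, z forward; pixel columns grow to the right and rows downward; lengths in mm; the calibration is good to about 2 mm. A picture is of the moment at which its call begins. There is no depth.
- close_job(): hands the job in, once; it reports no verdict.
The state is a dict: "clock": time; "q": joint angles; "joint_vel": joint speeds; "joint_torque": joint torques, N m; "eef_pos": TCP position; "ee_rot": TCP orientation; "force": force on the tool from outside, world axes, zero at the start; "ft_torque": the same for the moment, N m; "gripper_width": finger opening in mm.
Only numpy, scipy, OpenCV 4.12 (cv2) and the standard library are available. Lean on these libraries where they do the work, as an engineer would, in place of code of your own. Each camera call takes 0.05 s, during which the arm holds its last target. There are 200 camera calls.

## Task

Take the hard drive with the orange sticker out of the storage rack and slide it upright, connector end down and label to the front, into the slot of the drive dock. Ease it gently down until you feel it go fully home on the hidden connector, without ramming it, let go, then press the dock's power button right in. Leave the other two drives standing in the rack and disturb nothing else.

Things in the scene. Friction and masses are not known exactly. Their poses are not given: they have to be found in the camera images.
- drive_orange: The drive to load: hard drive, 26.1 (x) by 101.6 (y) by 147 mm (z), 0.5 to 0.7 kg, standing on its connector end in the rack. Grip it across the 26.1 mm thickness near the top. Orange sticker on its top end and the head of its label. Origin: centre of the underside (connector end); z up its length; label face is -x, circuit board +x
- drive_orange_label (a point): a point on the middle of the drive's white label (its -x face), 100 mm above the underside
- drive_blue: bystander: same drive with a blue sticker, in the same rack, same frame
- drive_white: bystander: same drive with a white sticker, in the same rack, same frame
- rack: blue plastic drive rack with dark foam bars, fixed, 260 (x) by 134 (y) by 40 mm high. Three 33 by 110 mm pockets in a row along its x axis, 75 mm apart, the middle one at its centre, 27 mm deep (32 mm at the end walls); the drives stand on the pocket floors 8 mm above the table, labels to -x. Which drive is where varies. Origin: centre of underside
- dock: black top-loading drive dock, fixed. Origin on the table under it; base x -80 to +70 mm, y +-70. Front is -x: a ledge 42 mm high (x -81 to 0) with the power button. Behind it the slot tower, 70 mm high, x 0 to 60, y +-68, with the slot centred at x = 30. The drive goes in with its axes along the dock's, label to -x. Inside, more than 25 N between drive and dock or connector does damage
- slot (a point): centre of the slot mouth, on top of the tower, 70 mm up. Slot 29.1 (x) by 104.6 mm (y), mouth bevelled 4 mm. The drive meets the unseen connector 28 to 52 mm below this point (varies). The connector then resists with 9 N (+ 60 N per m/s) through 4 mm of travel, then stops firmly (20 N per mm): home. It stays where pushed; the drive's weight alone does not push it in
- power (a joint): power button travel, m: 0 out, 0.005 fully pressed; springs back; fully down takes about 4.5 N
- power_top (a point): centre of the top of the round red power button (22 mm across) on the dock's front ledge; pressed straight down. 82 mm in front of the slot centre
- screwdriver: bystander: loose screwdriver at the far side of the mat; origin at its middle, on its underside
- mug: bystander: blue mug on the right, 95 mm high; origin: centre of underside
- label_roll: bystander: roll of paper labels on the left, 68 mm across, 62 mm high; origin: centre of underside
- label_core: bystander: cardboard-coloured roll on the left, 60 mm across, 62 mm high; origin: centre of underside
Mind the look-alikes: they are no part of the job. What is shaped like the dock but purple is not meant.

How it is judged:
By the outcome, as a careful person would: the job done as asked, in the order asked, and still so for the second after the job is handed in, with the robot touching nothing.
It also fails if it takes over 56 s, if anything falls off the work surface, if the arm or the gripper's body presses on something with over 40 N, if the wrist force passes 120 N, or if a joint passes its speed limit or range.

## Working session

There is one attempt and no reset: what is moved stays moved. The work goes in short steps, Python scripts to look and compute and a shell command to move; the robot and the scene stay as the last step left them, time stands still between calls to the robot, and variables do not carry over. Pictures are saved under pics/ and viewed, about 8 in all and at most 12, crops included, and the job is handed in when it is done.

```bash
mkdir -p pics; ls
python3 - <<'E'
from bench import *
import cv2
for n in("scene","top"):
    f=grab_frame(n); cv2.imwrite(f"pics/{n}0.png",cv2.resize(f["pixels"],(800,600),interpolation=cv2.INTER_CUBIC)); print(n,f["intrinsics"],f["T"])
print(observe())
E
```

```text
pics
scene [[402.24551004   0.         255.73682732]
 [  0.         402.24551004 192.16237941]
 [  0.           0.           1.        ]] [[ 5.26973986e-01  4.80749298e-01 -7.00841302e-01  1.35740448e+03]
 [ 8.49860793e-01 -3.03828638e-01  4.30609789e-01 -4.90418181e+02]
 [-5.92030422e-03 -8.22537702e-01 -5.68679768e-01  7.57597570e+02]
 [ 0.00000000e+00  0.00000000e+00  0.00000000e+00  1.00000000e+00]]
top [[471.6391196    0.         254.96621913]
 [  0.         471.6391196  192.96932676]
 [  0.           0.           1.        ]] [[-1.60246641e-02 -9.96720737e-01  7.93157150e-02  4.32518768e+02]
 [-9.99751578e-01  1.72012993e-02  1.41738431e-02 -5.30110172e+00]
 [-1.54916967e-02 -7.90688802e-02 -9.96748775e-01  1.38273607e+03]
 [ 0.00000000e+00  0.00000000e+00  0.00000000e+00  1.00000000e+00]]
{'clock': 0.1, 'q': array([-1.31160492e+00,  4.80790503e-01,  1.59679634e+00,  6.96303258e-06,
        1.06514694e+00, -4.65977071e-02]), 'joint_vel': array([ 0.00128335, -0.00190433, -0.00115203, -0.00077483,  0.00077419,
       -0.00017793]), 'joint_torque': array([ 1.57616737e-04, -9.52254224e+01, -4.31043792e+01, -1.03250020e-04,
        5.24100542e-03, -5.91611479e-05]), 'eef_pos': array([ 195.62668863, -619.55146175,  303.32807959]), 'ee_rot': array([ 9.88334475e-01,  1.52297864e-01, -5.75070780e-05, -5.67664439e-04]), 'force': array([ 0.89660929, -0.1073635 , -0.23234031]), 'ft_torque': array([0.03620099, 0.02670997, 0.05781921]), 'gripper_width': 85.7631274074879}
```

View pics/scene0.png

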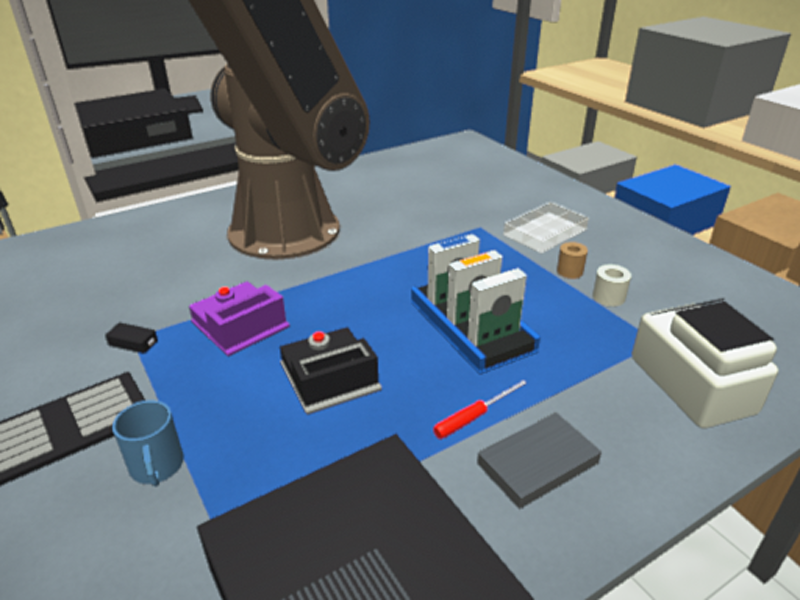

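View pics/top0.png

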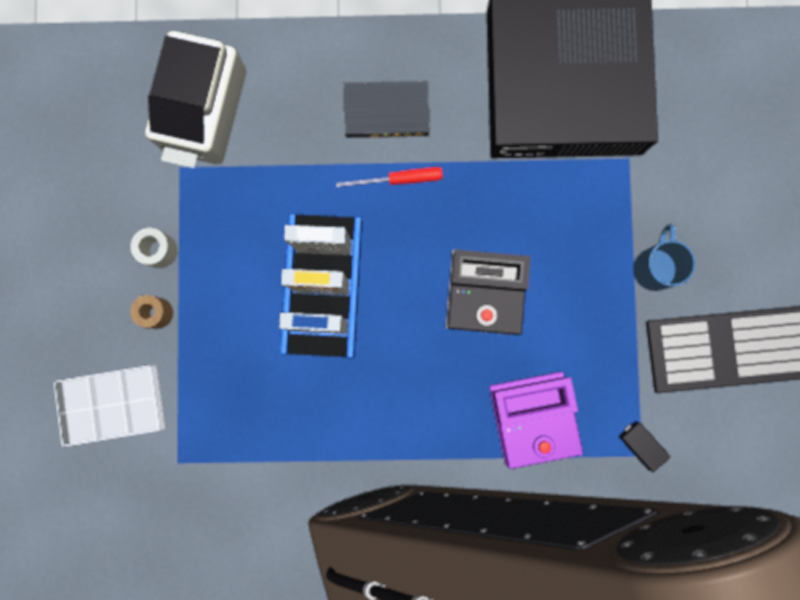

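Top view: candidates for the drive are orange sticker (312,278), blue (310,321), white (317,234), so the middle one is mine. Docks: black (488,290) with its button at (487,315); the purple one (537,420) is the look-alike. Next is a close crop to check the choice and pick edges.

```bash
cat > h.py <<'E'
from bench import *
import cv2, numpy as np
def ray(f,u,v,z):
    K,T=f["intrinsics"],f["T"]; d=T[:3,:3]@np.linalg.inv(K)@[u,v,1]; o=T[:3,3]
    return (o+d*(z-o[2])/d[2])[:2]
def proj(f,P):
    P=np.atleast_2d(P); T=np.linalg.inv(f["T"]); c=P@T[:3,:3].T+T[:3,3]; p=c@f["intrinsics"].T; return p[:,:2]/p[:,2:]
def crop(im,x,y,w,h,s,W,H):
    c=cv2.resize(im[y:y+h,x:x+w],None,fx=s,fy=s,interpolation=cv2.INTER_CUBIC)
    for k in range(0,w,10): cv2.putText(c,str(x+k),(k*s,8),0,.3,(0,255,255)); cv2.line(c,(k*s,8),(k*s,14),(0,255,255))
    for k in range(0,h,10): cv2.putText(c,str(y+k),(0,k*s+4),0,.3,(0,255,255)); cv2.line(c,(18,k*s),(24,k*s),(0,255,255))
    o=np.zeros((H,W,3),np.uint8); o[:c.shape[0],:c.shape[1]]=c[:H,:W]; return o
E
python3 - <<'E'
from h import *
t=grab_frame("top")["pixels"]; s=grab_frame("scene")["pixels"]
cv2.imwrite("pics/tc.png",np.hstack([crop(t,172,132,64,100,6,390,600),crop(t,280,152,66,66,6,400,600)]))
cv2.imwrite("pics/sc.png",np.hstack([crop(s,260,145,90,95,5,450,480),crop(s,175,205,70,60,5,350,480)]))
E
```

```text
(no output)
```

View pics/tc.png

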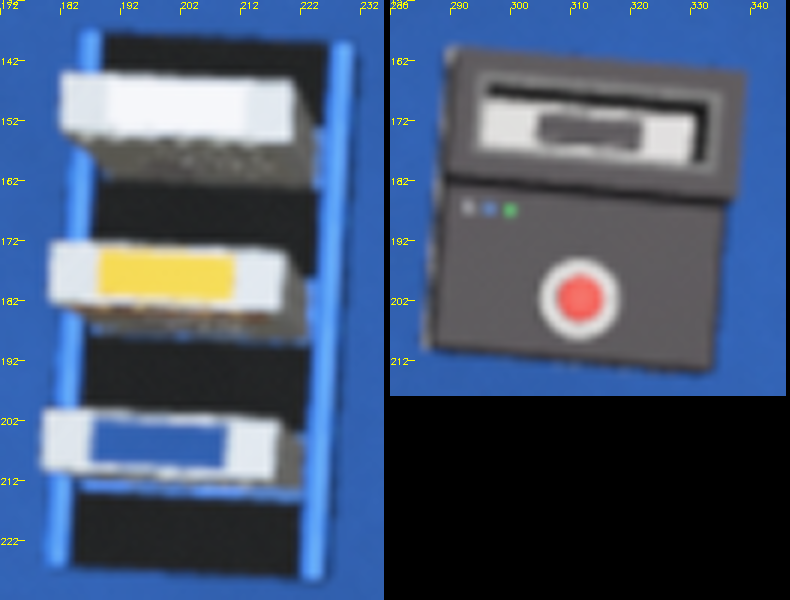

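View pics/sc.png

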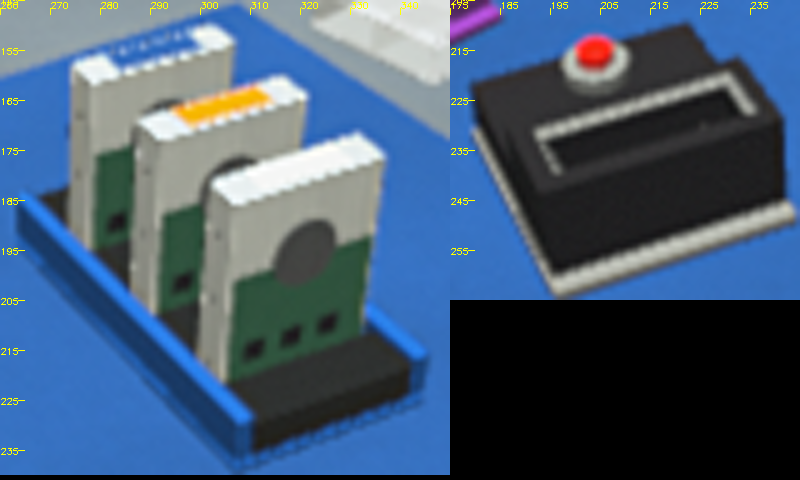

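The crops confirm the middle drive has the orange sticker, with its circuit board to +x, and that the black dock has its button toward the robot. I'll fit poses from the picked corners in both cameras.

```bash
cat > fit.py <<'E'
from h import *
from scipy.optimize import least_squares
t=grab_frame("top"); s=grab_frame("scene")
def N(p,x0,y0,k): return [(a[0]+.5)/k-.5+x0 for a in [p]]+[(p[1]+.5)/k-.5+y0]
def pose(name,sets,use=(0,1)):
    def r(q):
        c,n=np.cos(q[2]),np.sin(q[2]); R=np.array([[c,-n,0],[n,c,0],[0,0,1]]); out=[]
        for i in use:
            f,pts=sets[i]
            for P,uv in pts: out.append(proj(f,R@np.array(P,float)+[q[0],q[1],0])[0]-uv)
        return np.ravel(out)
    o=least_squares(r,[550,100,0],x_scale=[10,10,.1],loss="soft_l1"); print(name,use,o.x[:2].round(1),"yaw deg",np.degrees(o.x[2]).round(2),"res px",np.abs(o.fun).mean().round(2),o.fun.reshape(-1,2).round(1).tolist()); return o.x
R=lambda p:N(p,172,132,6); D=lambda p:N(p,280,152,6); SR=lambda p:N(p,260,145,5); SD=lambda p:N(p,175,205,5)
h,w=13.05,50.8
def dr(p4): # image TL,TR,BR,BL in top = (+x,+y),(+x,-y),(-x,-y),(-x,+y)
    return [([a,b,155],q) for (a,b),q in zip([(h,w),(h,-w),(-h,-w),(-h,w)],p4)]
for n,a,b in (("orange",[(50,241),(285,251),(281,311),(48,302)],[(308,95),(152,140),(135,120),(285,76)]),
              ("white",[(62,71),(293,81),(291,142),(60,131)],[(385,155),(231,207),(210,183),(360,133)]),
              ("blue",[(43,408),(281,420),(277,481),(41,470)],[(236,40),(90,85),(73,63),(205,25)])):
    S=[(t,dr([R(p) for p in a])),(s,dr([SR(p) for p in b]))]
    for u in((0,),(1,),(0,1)): pose(n,S,u)
rk=[(t,[([130,67,40],R((80,28))),([130,-67,40],R((353,43))),([-130,-67,40],R((323,580))),([-130,67,40],R((46,565)))])]
pose("rack",rk,(0,))
bx,by=18.55,56.3
dt=[([30+bx,by,70],D((85,70))),([30+bx,-by,70],D((332,92))),([30-bx,-by,70],D((325,175))),([30-bx,by,70],D((83,152))),
    ([60,68,70],D((57,46))),([60,-68,70],D((357,72)))]
ds=[([60,68,70],SD((330,120))),([60,-68,70],SD((95,190))),([30-bx,-by,70],SD((83,131))),([30-bx,by,70],SD((280,70)))]
for u in((0,),(1,),(0,1)): q=pose("dock",[(t,dt),(s,ds)],u)
# button triangulation
b1,b2=D((190,299)),SD((146,45))
for z in range(42,64,3): print(z,ray(t,*b1,z).round(1),ray(s,*b2,z).round(1))
E
python3 fit.py
```

```text
orange (0,) [573.1 157.7] yaw deg -3.34 res px 0.15 [[0.3, 0.2], [-0.3, 0.0], [-0.1, -0.1], [0.1, -0.1]]
orange (1,) [576.3 154.1] yaw deg -5.95 res px 0.42 [[-0.1, 0.6], [0.9, -0.3], [-0.2, -0.6], [-0.4, 0.3]]
orange (0, 1) [573.6 157.1] yaw deg -3.99 res px 0.45 [[0.6, -0.2], [-0.0, 0.1], [0.1, -0.0], [0.3, -0.5], [-0.1, -0.4], [1.6, -0.7], [0.2, -0.9], [-0.6, -0.5]]
white (0,) [648.1 152.6] yaw deg -3.6 res px 0.13 [[0.2, 0.1], [0.1, 0.2], [-0.1, -0.2], [-0.1, -0.1]]
white (1,) [651.6 149.4] yaw deg -3.61 res px 0.4 [[0.2, 0.3], [0.7, -0.4], [-0.4, -0.2], [-0.5, 0.4]]
white (0, 1) [648.7 152.1] yaw deg -3.72 res px 0.4 [[0.4, -0.1], [0.3, -0.0], [0.0, -0.4], [0.1, -0.3], [0.3, -0.4], [0.8, -1.2], [-0.3, -1.0], [-0.4, -0.3]]
blue (0,) [499.4 160.6] yaw deg -3.7 res px 0.25 [[0.5, 0.2], [-0.4, 0.1], [-0.3, -0.1], [0.2, -0.2]]
blue (1,) [502.5 157.9] yaw deg -2.02 res px 0.46 [[-0.6, 0.2], [0.6, -0.3], [-0.7, 0.3], [0.7, -0.3]]
blue (0, 1) [499.8 160.2] yaw deg -3.38 res px 0.45 [[0.6, 0.2], [-0.3, -0.2], [-0.1, -0.4], [0.4, -0.2], [-0.4, -0.1], [0.4, -1.0], [-0.7, -0.4], [1.0, -0.7]]
rack (0,) [573.7 156.5] yaw deg -3.9 res px 0.35 [[-0.3, -0.2], [0.4, -0.5], [0.3, 0.3], [-0.5, 0.3]]
dock (0,) [ 563.2 -148.9] yaw deg -6.0 res px 0.38 [[0.5, 0.4], [-0.5, 0.2], [-0.3, -0.5], [-0.3, -0.1], [1.3, 0.1], [-0.2, -0.1]]
dock (1,) [ 565.3 -151.1] yaw deg -5.98 res px 0.44 [[1.0, -0.7], [-0.7, 0.4], [0.0, -0.2], [-0.1, 0.3]]
dock (0, 1) [ 563.6 -149.7] yaw deg -5.89 res px 0.43 [[0.7, 0.3], [-0.3, 0.0], [-0.1, -0.6], [-0.0, -0.2], [1.6, -0.0], [0.0, -0.3], [1.2, -1.3], [-0.5, -0.2], [0.2, -0.7], [0.0, -0.2]]
42 [ 512.4 -145.8] [ 488. -134.]
45 [ 512.2 -145.5] [ 491.6 -135.5]
48 [ 512.  -145.2] [ 495.3 -137. ]
51 [ 511.8 -144.9] [ 498.9 -138.5]
54 [ 511.6 -144.6] [ 502.6 -140. ]
57 [ 511.5 -144.3] [ 506.2 -141.5]
60 [ 511.3 -144. ] [ 509.8 -143. ]
63 [ 511.1 -143.6] [ 513.5 -144.5]
```

```bash
python3 -m jog '[[[34,42,0],[0,0,45],0.4],[[34,42,0],[0,0,45],0.4],[[34,42,0],[0,0,45],0.4],[[34,42,0],[0,0,45],0.4],[[34,42,0],[0,0,45],0.4],[[34,42,0],[0,0,45],0.4],[[34,42,0],[0,0,45],0.4],[[34,42,0],[0,0,45],0.4],[[34,42,0],[0,0,45],0.4],[[34,42,0],[0,0,45],0.4]]' 60
```

```text
clock: 1.55
eef_pos: [537.2, -197.6, 303.8]
ee_rot: [0.854, 0.52, 0.0, 0.0]
force: [0.6, -0.4, -0.2]
gripper_width: 51.2
```

```bash
python3 -m jog '[[[3.8,35.7,0],[0,0,23.6],0.4],[[3.8,35.7,0],[0,0,23.6],0.4],[[3.8,35.7,0],[0,0,23.6],0.4],[[3.8,35.7,0],[0,0,23.6],0.4],[[3.8,35.7,0],[0,0,23.6],0.4],[[3.8,35.7,0],[0,0,23.6],0.4],[[3.8,35.7,0],[0,0,23.6],0.4],[[3.8,35.7,0],[0,0,23.6],0.4],[[3.8,35.7,0],[0,0,23.6],0.4],[[3.8,35.7,0],[0,0,23.6],0.4]]'
python3 - <<'E'
from h import *
o=observe();print(o)
t=grab_frame("top")["pixels"]; s=grab_frame("scene")["pixels"]
cv2.imwrite("pics/h.png",np.hstack([crop(t,160,110,90,120,4,360,480),crop(s,240,90,110,120,4,440,480)]))
E
```

```text
clock: 2.8
eef_pos: [573.8, 156.0, 304.0]
ee_rot: [0.731, 0.682, -0.0, 0.0]
force: [-0.2, -0.5, -0.6]
gripper_width: 51.2
{'clock': 2.8, 'q': array([ 2.14548159e-01,  4.02768542e-01,  1.72737119e+00, -1.24196063e-04,
        1.01142210e+00,  2.83804544e-01]), 'joint_vel': array([ 4.66619456e-03, -4.41146270e-05, -2.63929774e-03,  1.11008836e-03,
        1.45045672e-03,  3.19231541e-03]), 'joint_torque': array([ 1.36110317e-01, -8.55229068e+01, -4.14301229e+01, -1.40036893e-03,
        4.77858019e-03, -1.74852315e-02]), 'eef_pos': array([573.7970531 , 156.01022623, 303.98724852]), 'ee_rot': array([ 7.31141329e-01,  6.82226029e-01, -1.36437643e-05,  5.31190476e-05]), 'force': array([-0.23127875, -0.45236604, -0.60704533]), 'ft_torque': array([ 0.04131161,  0.00198855, -0.00242392]), 'gripper_width': 51.20625195633033}
```

View pics/h.png

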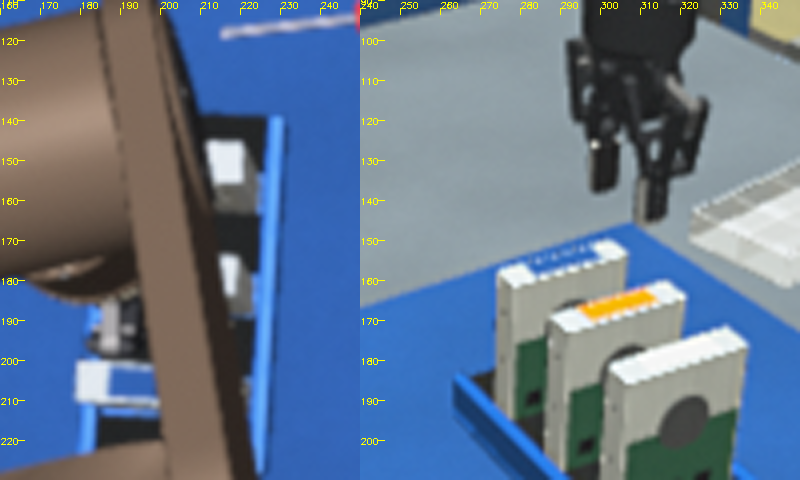

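The scene view shows the fingers (300,135 and 313,143) straddling above the middle, orange drive. I'll lower along the z axis.

```bash
python3 -m jog '[[[0,0,-4],[0,0,0],0.4],[[0,0,-7],[0,0,0],0.4],[[0,0,-8],[0,0,0],0.4],[[0,0,-9],[0,0,0],0.4],[[0,0,-10],[0,0,0],0.4],[[0,0,-11],[0,0,0],0.4],[[0,0,-11.5],[0,0,0],0.4],[[0,0,-11.5],[0,0,0],0.4]]'
python3 - <<'E'
from h import *
t=grab_frame("top")["pixels"]; s=grab_frame("scene")["pixels"]
cv2.imwrite("pics/g.png",crop(s,250,110,100,100,6,600,600))
E
```

```text
clock: 3.9
eef_pos: [573.6, 157.2, 188.6]
ee_rot: [0.731, 0.683, -0.0, -0.0]
force: [-0.2, 0.2, 0.2]
gripper_width: 51.1
```

View pics/g.png

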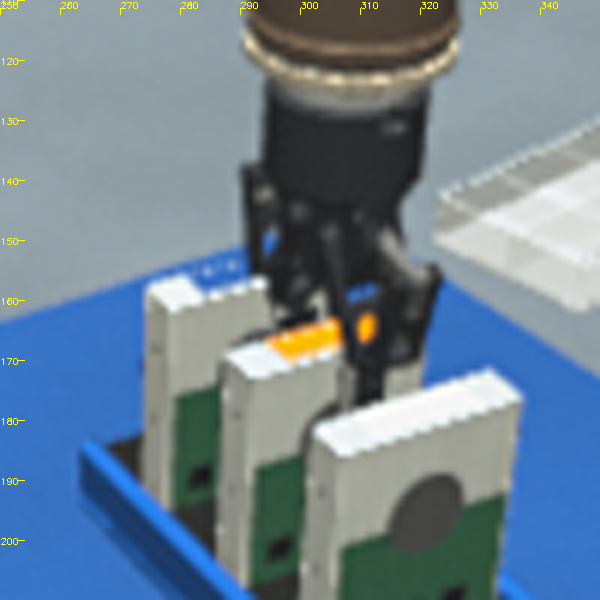

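The near finger (311,172) stands in the gap between the orange and white drives, about mid-width of the orange drive. I'll close.

```bash
python3 -m jog '[[[0,0,0],[0,0,0],0.55],[[0,0,0],[0,0,0],0.65],[[0,0,0],[0,0,0],0.75],[[0,0,0],[0,0,0],0.85],[[0,0,0],[0,0,0],0.85],[[0,0,0],[0,0,0],0.85]]' 60
```

```text
clock: 4.75
eef_pos: [573.9, 157.2, 189.2]
ee_rot: [0.731, 0.683, 0.0, 0.0]
force: [0.3, -0.1, 5.5]
gripper_width: 25.3
```

```bash
python3 -m jog '[[[0,0,0.5],[0,0,0],0.85],[[0,0,1.5],[0,0,0],0.85],[[0,0,2.5],[0,0,0],0.85],[[0,0,4],[0,0,0],0.85],[[0,0,6],[0,0,0],0.85],[[0,0,8],[0,0,0],0.85],[[0,0,10],[0,0,0],0.85],[[0,0,11],[0,0,0],0.85],[[0,0,11],[0,0,0],0.85]]'
```

```text
clock: 5.88
eef_pos: [573.9, 157.2, 299.7]
ee_rot: [0.731, 0.683, 0.001, 0.0]
force: [1.2, -0.4, -6.4]
gripper_width: 26.1
```

```bash
python3 -m jog '[[[0,-4,0],[0,0,0],0.85],[[0,-9,0],[0,0,0],0.85],[[0.5,-14,0],[0,0,-0.5],0.85],[[1,-19,0],[0,0,-1],0.85],[[1.5,-24,0],[0,0,-1.5],0.85],[[2,-28,0],[0,0,-2],0.85],[[2,-30,0],[0,0,-2],0.85],[[2,-31,0],[0,0,-2],0.85],[[2,-31,0],[0,0,-2],0.85],[[2,-31,0],[0,0,-2],0.85]]'
python3 - <<'E'
from h import *
print(observe()["eef_pos"])
t=grab_frame("top")["pixels"]; s=grab_frame("scene")["pixels"]
cv2.imwrite("pics/d.png",np.hstack([crop(t,270,140,80,90,5,400,600),crop(s,165,140,80,120,5,400,600)]))
E
```

```text
clock: 7.12
eef_pos: [593.6, -151.7, 298.8]
ee_rot: [0.742, 0.67, 0.0, -0.0]
force: [0.1, 0.2, -6.4]
gripper_width: 25.5
[ 593.62789285 -151.68139207  298.84849853]
```

View pics/d.png

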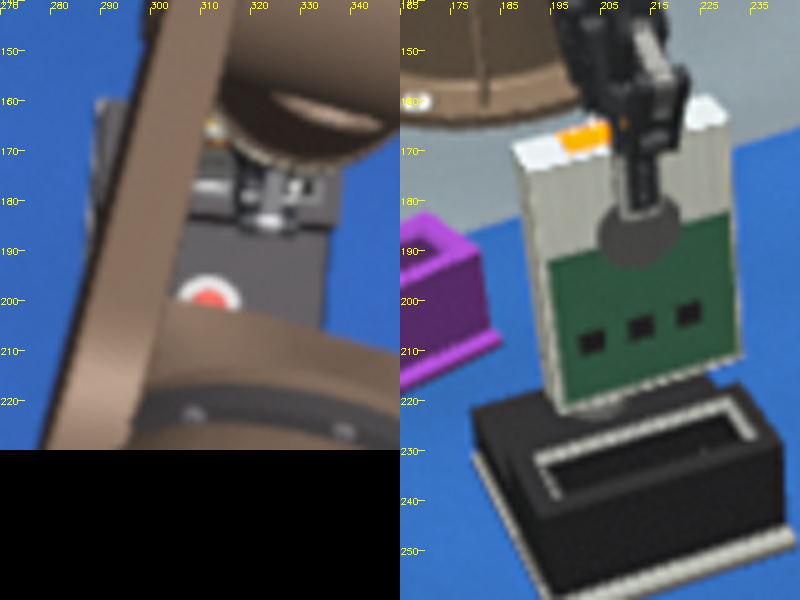

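Run:
```python
from h import *
from scipy.optimize import least_squares
s=grab_frame("scene")
N=lambda p:np.array([(p[0]+.5)/5-.5+165,(p[1]+.5)/5-.5+140])
h,w=13.05,50.8
pts=[((h,-w,0),(166,412)),((h,w,0),(342,357)),((h,-w,147),(130,169)),((h,w,147),(330,123)),((-h,-w,147),(113,147)),((-h,w,147),(312,97))]
from scipy.spatial.transform import Rotation as R
def r(q,full=False):
    return np.ravel([proj(s,R.from_rotvec(q[3:]).apply(P)+q[:3])[0]-N(p) for P,p in pts])
for fix in (0,1):
    f=(lambda q:r(np.r_[q[:3],0,0,q[3]])) if fix else r
    o=least_squares(f,[593,-152,118,-.1] if fix else [593,-152,118,0,0,-.1],x_scale=[10,10,10,.1] if fix else [10,10,10,.1,.1,.1])
    print(o.x[:3].round(1),np.degrees(o.x[3:]).round(2),o.fun.reshape(-1,2).round(1).tolist())
```

```text
[ 578.6 -142.4  104.5] [ 0.93 -0.01 -6.97] [[-0.6, -0.1], [0.6, 0.2], [0.2, 0.5], [-0.1, -0.3], [0.4, -0.3], [-0.4, 0.1]]
[ 579.4 -144.5  105.2] [-5.66] [[-1.0, 0.1], [-0.0, 0.3], [0.7, 0.3], [0.1, -0.4], [0.6, -0.4], [-0.4, 0.1]]
```

In the scene camera the drive now sits at about (595.2,-154.2), and the slot at (595.1,-154.2). I'll lower to the mouth.

```bash
python3 -m jog '[[[0,0,-1],[0,0,0],0.85],[[0,0,-2],[0,0,0],0.85],[[0,0,-3],[0,0,0],0.85],[[0,0,-3.8],[0,0,0],0.85],[[0,0,-4.2],[0,0,0],0.85],[[0,0,-4.4],[0,0,0],0.85],[[0,0,-4.4],[0,0,0],0.85]]'; python3 -m jog '[[[0,0,-0.1],[0,0,0],0.85],[[0,0,-0.3],[0,0,0],0.85],[[0,0,-0.4],[0,0,0],0.85],[[0,0,-0.5],[0,0,0],0.85],[[0,0,-0.6],[0,0,0],0.85]]';  python3 -m jog '[[[0,0,-0.1],[0,0,0],0.85],[[0,0,-0.2],[0,0,0],0.85],[[0,0,-0.3],[0,0,0],0.85],[[0,0,-0.4],[0,0,0],0.85]]'
```

```text
clock: 8.15
eef_pos: [593.8, -152.9, 255.0]
ee_rot: [0.742, 0.67, 0.0, 0.0]
force: [-0.0, -0.1, -5.6]
gripper_width: 25.3
clock: 8.78
eef_pos: [593.7, -152.8, 248.8]
ee_rot: [0.742, 0.67, 0.0, -0.0]
force: [0.2, 0.2, -6.8]
gripper_width: 25.4
clock: 9.28
eef_pos: [593.8, -153.0, 244.9]
ee_rot: [0.742, 0.67, 0.0, 0.0]
force: [0.5, -2.3, -4.8]
gripper_width: 25.3
```

A light push toward -y: the +y bevel is touching. I'll shift -1 mm in y.

```bash
python3 -m jog '[[[0,-0.1,0],[0,0,0],0.85],[[0,-0.1,0],[0,0,0],0.85]]'; python3 -m jog '[[[0,0,-0.1],[0,0,0],0.85],[[0,0,-0.2],[0,0,0],0.85],[[0,0,-0.3],[0,0,0],0.85],[[0,0,-0.3],[0,0,0],0.85]]'
```

```text
clock: 9.52
eef_pos: [593.6, -153.7, 244.7]
ee_rot: [0.742, 0.67, -0.0, -0.0]
force: [0.1, -0.4, -5.9]
gripper_width: 25.6
clock: 10.02
eef_pos: [593.6, -153.8, 241.8]
ee_rot: [0.742, 0.67, -0.0, -0.0]
force: [-0.4, -0.6, -5.7]
gripper_width: 25.2
```

```bash
python3 -m jog '[[[0,-0.03,-0.1],[0,0,0],0.85],[[0,-0.03,-0.2],[0,0,0],0.85],[[0,-0.03,-0.3],[0,0,0],0.85],[[0,-0.03,-0.4],[0,0,0],0.85],[[0,-0.03,-0.5],[0,0,0],0.85],[[0,-0.03,-0.5],[0,0,0],0.85]]'; python3 -c "
from bench import *; print(observe()['ft_torque'])"; python3 -m jog '[[[0,0,-0.1],[0,0,0],0.85],[[0,0,-0.2],[0,0,0],0.85],[[0,0,-0.3],[0,0,0],0.85],[[0,0,-0.4],[0,0,0],0.85],[[0,0,-0.4],[0,0,0],0.85]]'
```

```text
clock: 10.78
eef_pos: [593.7, -154.1, 236.8]
ee_rot: [0.742, 0.67, -0.0, -0.0]
force: [0.3, -0.0, -4.9]
gripper_width: 25.6
[ 0.00949066 -0.03017856  0.02638701]
clock: 11.4
eef_pos: [593.7, -154.1, 232.8]
ee_rot: [0.742, 0.67, -0.0, -0.0]
force: [0.4, 0.1, -5.7]
gripper_width: 25.5
```

```bash
python3 -m jog '[[[0,0,-0.15],[0,0,0],0.85],[[0,0,-0.3],[0,0,0],0.85],[[0,0,-0.45],[0,0,0],0.85],[[0,0,-0.6],[0,0,0],0.85],[[0,0,-0.75],[0,0,0],0.85],[[0,0,-0.75],[0,0,0],0.85]]'; for i in 1 2 ; do python3 -m jog '[[[0,0,-0.05],[0,0,0],0.85],[[0,0,-0.1],[0,0,0],0.85],[[0,0,-0.15],[0,0,0],0.85],[[0,0,-0.2],[0,0,0],0.85]]';done
```

```text
clock: 12.15
eef_pos: [593.6, -154.1, 225.2]
ee_rot: [0.742, 0.67, -0.0, -0.0]
force: [0.7, -0.8, -5.3]
gripper_width: 25.3
clock: 12.65
eef_pos: [593.7, -154.1, 223.4]
ee_rot: [0.742, 0.67, -0.0, -0.0]
force: [-0.5, -0.5, -5.8]
gripper_width: 25.2
clock: 13.15
eef_pos: [593.7, -154.1, 221.4]
ee_rot: [0.742, 0.67, 0.0, 0.0]
force: [-0.5, 1.0, -5.6]
gripper_width: 25.3
```

```bash
python3 -m jog '[[[0,0,-0.05],[0,0,0],0.85],[[0,0,-0.1],[0,0,0],0.85],[[0,0,-0.15],[0,0,0],0.85],[[0,0,-0.2],[0,0,0],0.85]]'; python3 -m jog '[[[0,0,-0.05],[0,0,0],0.85],[[0,0,-0.1],[0,0,0],0.85],[[0,0,-0.15],[0,0,0],0.85]]'
```

```text
clock: 13.65
eef_pos: [593.8, -154.1, 219.8]
ee_rot: [0.742, 0.67, 0.0, 0.0]
force: [-1.0, 1.6, 3.7]
gripper_width: 25.1
clock: 14.02
eef_pos: [593.8, -154.2, 218.0]
ee_rot: [0.742, 0.67, 0.0, 0.0]
force: [-1.4, 1.7, 2.8]
gripper_width: 25.5
```

```bash
python3 -m jog '[[[0,0,-0.05],[0,0,0],0.85],[[0,0,-0.1],[0,0,0],0.85],[[0,0,-0.15],[0,0,0],0.85]]'
```

```text
clock: 14.4
eef_pos: [593.8, -154.1, 216.4]
ee_rot: [0.742, 0.67, 0.0, 0.0]
force: [0.0, 1.2, 3.2]
gripper_width: 25.4
```

On the connector's 9 N plateau. Now small steps.

```bash
python3 -m jog '[[[0,0,-0.02],[0,0,0],0.85],[[0,0,-0.04],[0,0,0],0.85],[[0,0,-0.04],[0,0,0],0.85]]'
```

```text
clock: 14.78
eef_pos: [593.7, -154.1, 216.0]
ee_rot: [0.742, 0.67, 0.0, 0.0]
force: [-0.3, 1.2, 3.5]
gripper_width: 25.7
```

```bash
python3 -m jog '[[[0,0,-0.02],[0,0,0],0.85],[[0,0,-0.04],[0,0,0],0.85],[[0,0,-0.04],[0,0,0],0.85]]'
```

```text
clock: 15.15
eef_pos: [593.8, -154.1, 215.8]
ee_rot: [0.742, 0.67, 0.0, 0.0]
force: [-1.1, 2.1, 6.0]
gripper_width: 25.8
```

```bash
python3 -m jog '[[[0,0,-0.02],[0,0,0],0.85],[[0,0,-0.02],[0,0,0],0.85]]'
```

```text
clock: 15.4
eef_pos: [593.8, -154.1, 215.7]
ee_rot: [0.742, 0.67, 0.0, 0.0]
force: [-1.2, 1.5, 7.0]
gripper_width: 25.9
```

```bash
python3 -m jog '[[[0,0,-0.02],[0,0,0],0.85],[[0,0,-0.03],[0,0,0],0.85],[[0,0,-0.03],[0,0,0],0.85]]'
```

```text
clock: 15.78
eef_pos: [593.8, -154.1, 215.6]
ee_rot: [0.742, 0.67, 0.0, 0.0]
force: [-0.8, 3.4, 9.9]
gripper_width: 25.3
```

Firm stop reached: force is rising with hardly any travel, about 16 N on the connector. I'll release and go up.

```bash
python3 -m jog '[[[0,0,0],[0,0,0],0.65],[[0,0,0],[0,0,0],0.5],[[0,0,0],[0,0,0],0.4],[[0,0,0],[0,0,0],0.4],[[0,0,0],[0,0,0],0.4]]'; python3 -m jog '[[[0,0,1],[0,0,0],0.4],[[0,0,3],[0,0,0],0.4],[[0,0,6],[0,0,0],0.4],[[0,0,9],[0,0,0],0.4],[[0,0,9],[0,0,0],0.4]]'
python3 - <<'E'
from h import *
s=grab_frame("scene")["pixels"]
cv2.imwrite("pics/r.png",crop(s,165,120,90,145,4,360,580))
E
```

```text
clock: 16.4
eef_pos: [593.7, -154.1, 215.1]
ee_rot: [0.742, 0.67, -0.0, 0.0]
force: [0.9, -0.3, -0.0]
gripper_width: 51.4
clock: 17.02
eef_pos: [594.8, -154.4, 308.2]
ee_rot: [0.742, 0.67, 0.001, 0.002]
force: [-0.6, 0.7, 0.0]
gripper_width: 51.5
```

View pics/r.png

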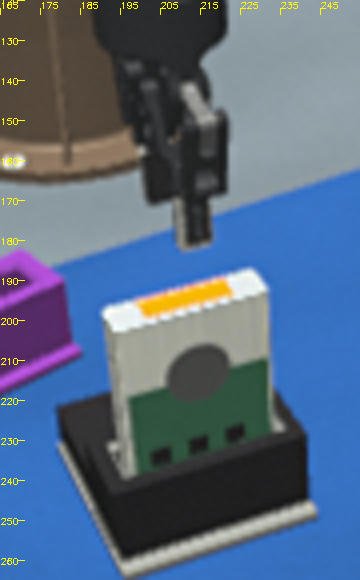

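Drive is seated upright in the slot (top at 210,290 px; board to the rear), gripper clear. Now move over the button with the fingers shut.

```bash
python3 -m jog '[[[-2,0.2,0],[0,0,0],0.6],[[-5,0.6,0],[0,0,0],0.8],[[-8.2,0.95,0],[0,0,0],1],[[-8.2,0.95,0],[0,0,0],1],[[-8.2,0.95,0],[0,0,0],1],[[-8.2,0.95,0],[0,0,0],1]]'; python3 -m jog '[[[0,0,-3],[0,0,0],1],[[0,0,-7],[0,0,0],1],[[0,0,-10],[0,0,0],1],[[0,0,-13],[0,0,0],1],[[0,0,-15],[0,0,0],1],[[0,0,-15],[0,0,0],1],[[0,0,-15],[0,0,0],1]]'
python3 - <<'E'
from h import *
print(tip_extent() if callable(tip_extent) else tip_extent)
s=grab_frame("scene")["pixels"]
cv2.imwrite("pics/b.png",crop(s,155,110,100,150,4,400,600))
E
```

```text
clock: 17.82
eef_pos: [512.4, -144.7, 304.9]
ee_rot: [0.742, 0.67, 0.0, 0.0]
force: [-0.1, -0.0, 0.7]
gripper_width: -0.2
clock: 18.7
eef_pos: [512.3, -144.8, 155.6]
ee_rot: [0.742, 0.67, 0.0, 0.0]
force: [-0.3, -0.6, -0.6]
gripper_width: 0.0
72.6
```

View pics/b.png

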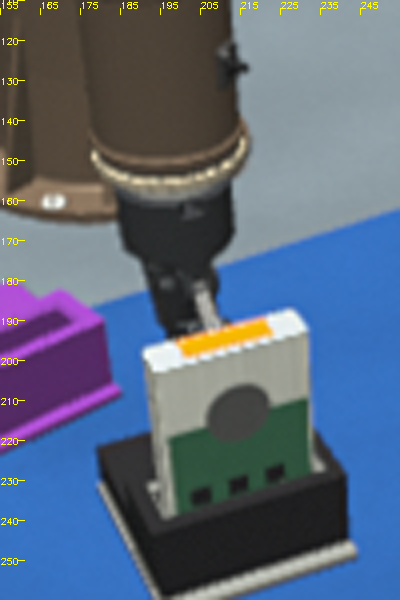

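The drive stands still and the hand is clear in front of it. Lower to the button.

```bash
python3 -m jog '[[[0,0,-0.5],[0,0,0],1],[[0,0,-1],[0,0,0],1],[[0,0,-1.5],[0,0,0],1],[[0,0,-1.8],[0,0,0],1],[[0,0,-1.8],[0,0,0],1]]'; python3 -m jog '[[[0,0,-0.1],[0,0,0],1],[[0,0,-0.2],[0,0,0],1],[[0,0,-0.3],[0,0,0],1],[[0,0,-0.3],[0,0,0],1]]'; python3 -m jog '[[[0,0,-0.1],[0,0,0],1],[[0,0,-0.2],[0,0,0],1],[[0,0,-0.3],[0,0,0],1],[[0,0,-0.3],[0,0,0],1]]'
```

```text
clock: 19.38
eef_pos: [511.6, -144.6, 136.8]
ee_rot: [0.742, 0.67, -0.0, -0.0]
force: [-0.3, -0.7, 0.4]
gripper_width: 0.4
clock: 19.88
eef_pos: [511.8, -144.7, 134.1]
ee_rot: [0.742, 0.67, 0.0, 0.0]
force: [0.1, 0.6, 2.1]
gripper_width: -0.5
clock: 20.38
eef_pos: [511.8, -144.6, 131.1]
ee_rot: [0.742, 0.67, 0.0, 0.0]
force: [0.2, -0.6, 3.6]
gripper_width: 0.1
```

Spring contact began at a tip height of about 62 mm. I'll press to the stop.

```bash
python3 -m jog '[[[0,0,-0.1],[0,0,0],1],[[0,0,-0.15],[0,0,0],1],[[0,0,-0.15],[0,0,0],1]]';python3 -m jog '[[[0,0,-0.05],[0,0,0],1],[[0,0,-0.05],[0,0,0],1]]'
```

```text
clock: 20.75
eef_pos: [511.8, -144.7, 130.3]
ee_rot: [0.742, 0.67, 0.0, 0.0]
force: [-3.5, 0.8, 21.1]
gripper_width: 0.4
clock: 21.0
eef_pos: [511.9, -144.7, 130.2]
ee_rot: [0.742, 0.67, 0.0, 0.0]
force: [-4.8, 2.2, 28.5]
gripper_width: 0.3
```

Hard stop: the button is fully in. I'll retreat and take a final look.

```bash
python3 -m jog '[[[0,0,1],[0,0,0],1],[[0,0,4],[0,0,0],1],[[0,0,9],[0,0,0],1],[[0,0,14],[0,0,0],1],[[0,0,17],[0,0,0],1],[[0,0,17],[0,0,0],1]]'; python3 -m jog '[[[-1,-8,2],[0,0,0],1],[[-1,-14,4],[0,0,0],1],[[-1,-20,4],[0,0,0],1],[[-1,-20,4],[0,0,0],1],[[-1,-20,4],[0,0,0],1],[[-1,-20,4],[0,0,0],1]]'
python3 - <<'E'
from h import *
t=grab_frame("top")["pixels"]; s=grab_frame("scene")["pixels"]; print(observe()["force"])
cv2.imwrite("pics/f.png",np.hstack([crop(t,100,90,200,180,2,400,600),crop(s,165,130,200,150,2,400,600)]))
E
```

```text
clock: 21.75
eef_pos: [512.5, -144.9, 301.3]
ee_rot: [0.742, 0.67, 0.001, 0.002]
force: [-1.0, -0.4, -0.8]
gripper_width: 0.0
clock: 22.5
eef_pos: [501.5, -343.3, 338.2]
ee_rot: [0.742, 0.67, -0.0, -0.001]
force: [-0.0, 0.8, -0.8]
gripper_width: -0.1
[ 0.9878916   0.39293186 -0.72872624]
```

View pics/f.png

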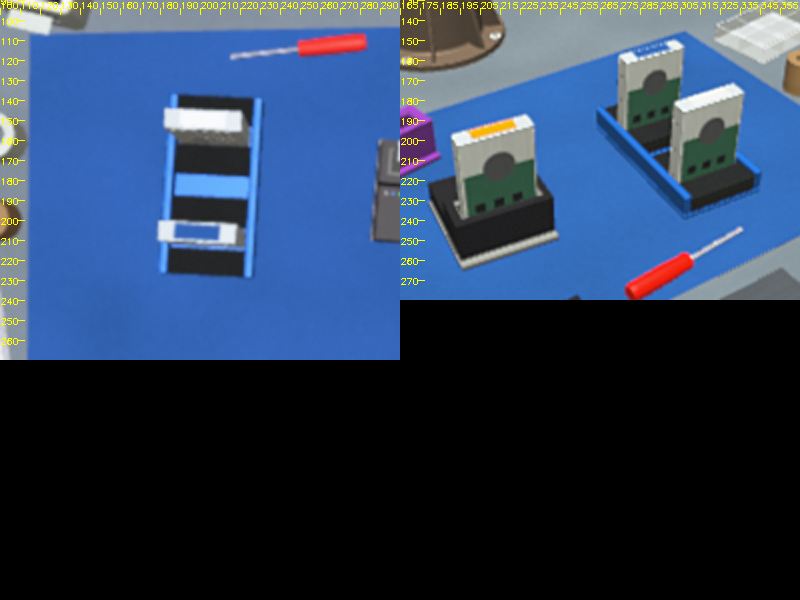

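The final view shows the drive standing in the dock, the blue and white drives in the rack, and the middle pocket empty. I'm handing in.

```bash
python3 -c "
from bench import *; print(close_job())"
```

```text
the job is handed in; nothing more can be done
None
```

The orange-sticker drive is in the black dock, upright with its label to the front, and the power button has been pressed; I handed the job in at about 22.5 s.

- **Insertion:** On the way in the drive brushed the +y side of the slot (about 2 N), so I shifted it 1 mm. It met the connector about 31 mm below the mouth, pushed through about 4 mm at a steady 9 N, and stopped firmly. I let go with about 16 N on the connector, under the 25 N limit.
- **Power button:** I pressed it about 5 mm to its hard stop, reaching 28 N at the fingertips. That is well above the 4.5 N needed, but under the 40 N limit.
- **Last checks:** The closing picture shows the orange drive standing in the dock and the blue and white drives upright in the rack. The screwdriver is in place and the arm is clear of everything. I did not look again at the mug, and the label rolls were at most partly in view.
- **Disagreement:** The two cameras differed by 2–4 mm on absolute positions but agreed within about 1.5 mm on the drive-to-slot distance, so I worked from that.

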